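# Pack the iced pastries of a bakery order

## Task

Pack the customer's order into the shallow kraft tray: the white-iced and the pink-iced muffin each go upright in a square compartment of their own, and the chocolate-glazed and the white-glazed finger roll each go lengthwise in a long compartment of their own, all resting flat on the tray's floor. Only the pastries with icing or glaze were ordered: leave the plain muffin, the raisin muffin, the plain roll and the black price card where they are.

Things in the scene. Friction and masses are not known exactly. Their poses are not given: they have to be found in the camera images.
- tray: Kraft tray with pale floor, 240 (x) x 196 (y) mm, fixed, to the robot's left or right; floor 3 mm thick, rim and dividers 4 mm thick, 10 mm high. Origin: centre of its underside, z up. Square compartments (for muffins) 92 x 92 mm, centred at (0, +48) and (0, -48) mm; long ones (for rolls, length along y) 66 (x) x 188 (y) mm, at (+83, 0) and (-83, 0) mm. Either of a kind will do, one pastry in each.
- muffin_white: Muffin with white icing and brown zigzag lines: to be packed. Brown paper case 46 mm across at the foot, 52 mm at z = 34 mm; crown 56 mm across, sides upright from z = 37 to 46 mm (grip there); top at z = 59 mm. Origin: centre of its underside, z up. Starts upright on the 12 mm thick grey stone slab (no rim). Rigid, 80 g.
- muffin_pink: Muffin with pink icing and white zigzag lines: to be packed. Brown paper case 46 mm across at the foot, 52 mm at z = 34 mm; crown 56 mm across, sides upright from z = 37 to 46 mm (grip there); top at z = 59 mm. Origin: centre of its underside, z up. Starts upright on the 12 mm thick grey stone slab (no rim). Rigid, 80 g.
- roll_chocolate: Finger roll with dark chocolate glaze and a white zigzag line: to be packed. 150 mm long (x), 42 wide (y), 42 high, edges rounded, flat underside. Origin: centre of its underside, z up. Lies on the 12 mm thick grey stone slab. Grip across its width at mid-length, 25 to 32 mm above its underside (32 clears the tray walls). Rigid, 100 g.
- roll_white: Finger roll with white glaze and a dark zigzag line: to be packed. 150 mm long (x), 42 wide (y), 42 high, edges rounded, flat underside. Origin: centre of its underside, z up. Lies on the 12 mm thick grey stone slab. Grip across its width at mid-length, 25 to 32 mm above its underside (32 clears the tray walls). Rigid, 100 g.
- muffin_plain: Look-alike that stays: golden-brown muffin without icing. Brown paper case 46 mm across at the foot, 52 mm at z = 34 mm; crown 56 mm across, sides upright from z = 37 to 46 mm (grip there); top at z = 59 mm. Origin: centre of its underside, z up. Starts upright on the 12 mm thick grey stone slab (no rim). Rigid, 80 g.
- muffin_raisin: Look-alike that stays: golden-brown muffin without icing, dotted with dark raisins. Brown paper case 46 mm across at the foot, 52 mm at z = 34 mm; crown 56 mm across, sides upright from z = 37 to 46 mm (grip there); top at z = 59 mm. Origin: centre of its underside, z up. Starts upright on the 12 mm thick grey stone slab (no rim). Rigid, 80 g.
- roll_plain: Look-alike that stays: golden finger roll without glaze, with four slanting score marks on top. 150 mm long (x), 42 wide (y), 42 high, edges rounded, flat underside. Origin: centre of its underside, z up. Lies on the 12 mm thick grey stone slab. Grip across its width at mid-length, 25 to 32 mm above its underside (32 clears the tray walls). Rigid, 100 g.
- price_card: Loose blank black price card, 80 mm wide (y), 64 mm high, 3 mm thick, in a wooden foot 34 x 70 mm, on the counter beyond the work. Origin: centre of its underside. It stays.
There are look-alikes about, which are no part of the job. Leave any red look-alike of the roll_chocolate alone. Leave any green look-alike of the muffin_white alone.

How it is judged:
By the outcome, as a careful person would: the job done as asked, in the order asked, and still so for the second after the job is handed in, with the robot touching nothing.
It also fails if it takes over 101 s, if anything falls off the work surface, if the arm or the gripper's body presses on something with over 40 N, if the wrist force passes 120 N, or if a joint passes its speed limit or range.

## Robot

A 6-joint arm with a two-finger parallel gripper is mounted at the origin on the work surface. World frame = base frame: x ahead of the robot, y to its left, z up, the work surface at z = 0. Lengths are in m, angles in rad, forces in N, time in s.
With the tool pointing down it reaches from about 0.375 to 0.9 m from the base axis. Payload 3.1 kg.
Tool frame: the origin (TCP) lies where the fingers leave the gripper's body, on its centre line; the fingertips stand 70 mm ahead of it and the grasp point (between the pads) lies 51 mm ahead of it; z points along the fingers, y is the line along which they close (so a half turn about z gives the same grasp; the last joint's range is limited). The gripper opens to 87 mm and grips with 3 to 60 N. Pads are 19 mm wide; open, the fingers measure 117 mm over their backs; the gripper's body (75 mm by 190 mm) begins 51 mm behind the grasp point.
Start: joints at [-1.462, 0.527, 1.433, -0, 1.181, -0.178], TCP at [0.177, -0.599, 0.292] pointing down, gripper open.
Joint ranges: [-3.08, 3.08], [-0.75, 2.2], [0.22, 2.44], [-1.43, 4.57], [0, 2.65], [-2.85, 2.85]. Speed limits (rad/s): [2.79, 2.79, 3.14, 3.14, 3.14, 3.14].

## Interface

Orientations are given as a unit quaternion [x, y, z, w].
In Python, from rig import robot gives the robot as it stands.
- The arm moves only by the tool send_rows, never from a script. Its argument "deltas" is text: rows parted by semicolons, each of 7 numbers parted by spaces: the shift along the tool's x, y, z in mm, then the turn, a rotation vector about the tool's x, y, z in degrees, then the opening, from 0 (shut) to 1 (fully open). A call has 1 to 10 rows; each row shifts and turns the commanded pose from where the row before left it, along the tool's axes as they then stand; what a row does not reach is not made up. A row lasts 1/8 s, in which the tool goes at most 62.5 mm and 10.7 degrees, less where a joint would pass 70% of its speed; a pose out of reach is approached as far as the arm can. A call is refused whole if a number of a shift passes 62.5 or a number of a turn 10.7, either way. A call with a gripper value outside its range is refused whole. The fingers move at their own pace and stop on an object; "newtons" is the grip in N (left out, the last holds). Time passes only in rows, so rows that do not move let the fingers close. It gives the time, the measured TCP pose, the force, the opening and the grip force at its end, in the units of the state.
- robot.get_obs(): the state, without advancing time (a new reading comes with each control period).
- robot.camera(name): name is "side" or "top"; returns a dict with "image" (400x640x3 uint8, red, green, blue), "depth" (400x640 float32, m along the optical axis (not along the pixel's ray), 0 where there is no reading), "fovy" (degrees; the focal length in pixels is half the picture's height over the tangent of half this angle, whatever the lens; pixels are square), "cx", "cy" (the principal point, pixels), "rvec" (rotation vector, rad) and "tvec" (3), from world to camera coordinates, as OpenCV has them. Camera axes: x right, y down, z forward; pixel columns grow to the right and rows downward; lengths in m; the calibration is good to about 2 mm. A picture is of the moment at which its call begins.
- robot.hand_in(): hands the job in; it is judged then, once.
Trained networks look in the newest picture that a camera, given by its name, has taken for a name from the list of things; names that differ only in an ending like _2 or _b are one class to them, and where a whole thing is asked for, a point or a joint stands for the part that bears it (a point fixed in the world has none). Each returns a list of dicts, best first, with "p" (0 to 1); they miss things now and then, are a little off and sometimes report something else, mostly with a low value. They report only what shows in the picture. A call takes as long as a camera call. They do not tell look-alikes from the thing itself.
- robot.find_in(camera, thing): "box" ([left, top, right, bottom] in pixels, round what is visible of it).
- robot.cut_out(camera, thing): "region" (400x640 bool, what is visible of it) and "box" ([left, top, right, bottom] in pixels, round what is visible of it).
The state is a dict: "time": time; "q": joint angles; "joint_velocities": joint speeds; "joint_torque": joint torques, N m; "position": TCP position; "tool_rot": TCP orientation; "ft_force": force on the tool from outside, world axes, zero at the start; "moment": the same for the moment, N m; "grip_width": finger opening in m; "grip_force": force on a finger pad.
Only numpy, scipy, OpenCV 4.12 (cv2) and the standard library are available. Lean on these libraries where they do the work, as an engineer would, in place of code of your own. Each camera call takes 0.05 s, during which the arm holds its last target. There are 200 camera calls.

## Working session

There is one attempt and no reset: what is moved stays moved. The work goes in short steps, Python scripts to look and compute and a tool call to move; the robot and the scene stay as the last step left them, time stands still between calls to the robot, and variables do not carry over. Pictures are saved under pics/ and viewed, at most 14 in all, crops included, and the job is handed in when it is done.

Besides the shell and the picture viewer there is one more tool, called after "Call:" by a JSON object that holds its "op" and its "data", one argument or row to a line. send_rows: Moves the arm, as the interface text tells. Its arguments: {"type":"object","properties":{"deltas":{"type":"string"},"newtons":{"type":"number"}},"required":["deltas"]}

```bash
mkdir -p pics; cat > h.py <<'E'
import numpy as np, cv2
from rig import robot
def cam(n):
    c=robot.camera(n); R=cv2.Rodrigues(np.array(c["rvec"],float))[0]; t=np.array(c["tvec"],float).ravel()
    f=200/np.tan(np.radians(c["fovy"])/2); d=c["depth"]
    v,u=np.mgrid[:400,:640]
    P=np.stack([(u-c["cx"])/f*d,(v-c["cy"])/f*d,d],-1)
    W=(P-t)@R; W[d==0]=np.nan
    return c,W
def save(n,img): cv2.imwrite("pics/"+n+".png",cv2.cvtColor(img,cv2.COLOR_RGB2BGR))
E
python3 - <<'E'
from h import *
for n in("top","side"):
    c,W=cam(n); save(n+"0",c["image"]); np.save(n+"W.npy",W)
    for th in ["tray","muffin_white","muffin_pink","muffin_plain","muffin_raisin","roll_chocolate","roll_white","roll_plain","price_card"]:
        for r in robot.cut_out(n,th)[:4]:
            m=r["region"]&np.isfinite(W[...,2]); p=W[m]
            if len(p)<10: continue
            zt=np.percentile(p[:,2],98); q=p[p[:,2]>zt-.025]
            mr=cv2.minAreaRect((q[:,:2]*1000).astype(np.float32))
            print(n,th,round(r["p"],2),np.round(r["box"]).astype(int),"ztop",zt.round(3),"rect",np.round(mr[0]),np.round(mr[1]),round(mr[2]))
o=robot.get_obs();print(o["time"],o["position"],o["tool_rot"],o["grip_width"])
E
```

```text
top tray 0.79 [384 162 448 244] ztop 0.012 rect [ 532. -202.] [197. 241.] 84
top muffin_white 0.78 [217 172 242 190] ztop 0.073 rect [590. 344.] [53. 53.] 43
top muffin_white 0.74 [170 159 192 179] ztop 0.062 rect [631. 499.] [52. 50.] 37
top muffin_pink 0.67 [251 181 275 203] ztop 0.073 rect [554. 250.] [54. 54.] 62
top muffin_plain 0.88 [320 182 340 202] ztop 0.072 rect [559.  48.] [52. 53.] 90
top muffin_raisin 0.66 [288 186 304 208] ztop 0.072 rect [545. 151.] [51. 49.] 0
top roll_chocolate 0.82 [230 271 246 326] ztop 0.047 rect [254. 311.] [ 43. 148.] 83
top roll_chocolate 0.66 [215 210 264 234] ztop 0.059 rect [472. 306.] [143.  42.] 71
top roll_white 0.89 [260 151 308 175] ztop 0.059 rect [654. 192.] [145.  40.] 75
top roll_white 0.6 [283 220 337 242] ztop 0.057 rect [448. 112.] [148.  42.] 76
top roll_white 0.23 [216 209 267 234] ztop 0.059 rect [472. 307.] [145.  42.] 72
top roll_plain 0.76 [284 218 336 240] ztop 0.057 rect [448. 110.] [145.  42.] 75
top price_card 0.53 [350 122 376 140] ztop 0.065 rect [756. -42.] [ 5. 78.] 2
top price_card 0.5 [252 184 273 202] ztop 0.073 
[... 436 characters left out ...]

side muffin_raisin 0.75 [283 206 307 236] ztop 0.072 rect [556. 181.] [94. 53.] 74
side roll_chocolate 0.91 [299 241 340 299] ztop 0.059 rect [475. 319.] [142.  39.] 72
side roll_white 0.95 [227 206 268 257] ztop 0.059 rect [657. 201.] [146.  41.] 74
side roll_plain 0.78 [323 197 355 242] ztop 0.057 rect [450. 121.] [148.  42.] 73
side roll_plain 0.62 [246 259 276 294] ztop 0.073 rect [591. 353.] [55. 52.] 38
side roll_plain 0.41 [273 139 364 187] ztop 0.013 rect [ 536. -209.] [228. 246.] 84
side price_card 0.83 [224 164 242 192] ztop 0.065 rect [760. -35.] [ 5. 85.] 0
1.0 [ 0.1768481  -0.59944732  0.29227216] [9.89736562e-01 1.42903944e-01 1.96022316e-05 1.49460926e-05] 0.08667987692613724
```

View pics/top0.png

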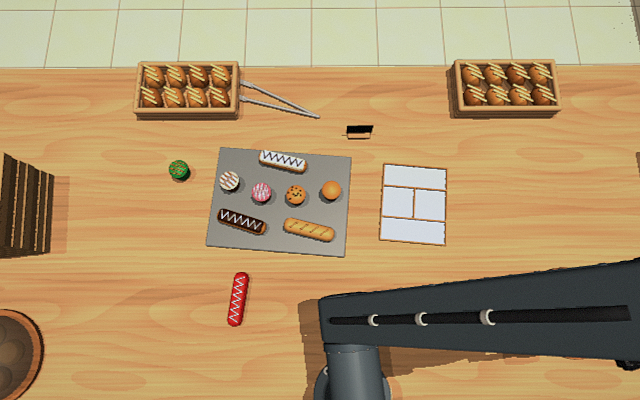

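View pics/side0.png

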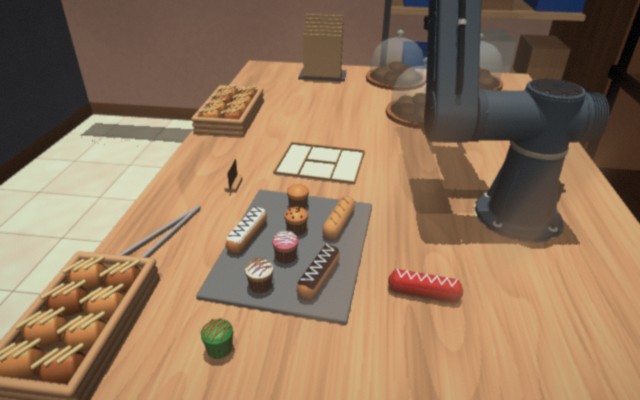

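The top picture shows the white muffin at (229,181), the pink one at (262,192), the chocolate roll at (242,222), the white roll at (283,160) and the tray at (414,203). The green muffin (179,169) and red roll (237,299) are decoys. The two cameras disagree by about 10 mm in y, so I'll use the gripper to settle that while hovering.

Call:
{"op": "send_rows", "data": {
  "deltas": "0 0 0 0 0 -9.1 1;0 0 0 0 0 -9.1 1;0 0 0 0 0 -9.1 1;0 0 0 0 0 -9.1 1;0 0 0 0 0 -9.1 1;0 0 0 0 0 -9.1 1",
  "newtons": 12
}}

```text
time: 1.75
position: [0.1769, -0.5994, 0.2923]
tool_rot: [0.812, 0.583, 0.0, 0.0]
ft_force: [-0.2, 0.3, -0.0]
grip_width: 0.0867
grip_force: 0.0
```

Call:
{"op": "send_rows", "data": {
  "deltas": "55 22 0 0 0 0 1;55 22 0 0 0 0 1;55 22 0 0 0 0 1;55 22 0 0 0 0 1;55 22 0 0 0 0 1;55 22 0 0 0 0 1;55 22 0 0 0 0 1;55 22 0 0 0 0 1;55 22 0 0 0 0 1"
}}

```text
time: 2.88
position: [0.5262, -0.1942, 0.2925]
tool_rot: [0.814, 0.581, 0.0, 0.0]
ft_force: [0.8, -1.1, 0.8]
grip_width: 0.0868
grip_force: 0.0
```

Call:
{"op": "send_rows", "data": {
  "deltas": "54 -12 8 0 0 0 1;54 -12 8 0 0 0 1;54 -12 8 0 0 0 1;54 -12 8 0 0 0 1;54 -12 8 0 0 0 1;54 -12 8 0 0 0 1;54 -12 8 0 0 0 1;54 -12 8 0 0 0 1;54 -12 8 0 0 0 1;54 -12 8 0 0 0 1"
}}

```text
time: 4.12
position: [0.5872, 0.3559, 0.212]
tool_rot: [0.814, 0.581, 0.0, 0.0]
ft_force: [1.0, 0.1, 0.1]
grip_width: 0.0869
grip_force: 0.0
```

Call:
{"op": "send_rows", "data": {
  "deltas": "0 0 0 0 0 0 1;0 0 0 0 0 0 1;0 0 0 0 0 0 1"
}}

```text
time: 4.5
position: [0.5872, 0.3525, 0.2125]
tool_rot: [0.814, 0.58, -0.0, 0.0]
ft_force: [0.2, -1.0, 0.1]
grip_width: 0.0871
grip_force: 0.0
```

```bash
cat >> h.py <<'E'
from scipy.spatial.transform import Rotation as Ro
def go(x,y,z,yaw):
    "remaining shift in tool axes (mm) and turn about tool z (deg)"
    o=robot.get_obs(); R=Ro.from_quat(o["tool_rot"]).as_matrix(); p=np.array(o["position"])*1000
    cy=np.degrees(np.arctan2(R[1,0],R[0,0]))
    print("t",round(o["time"],2),"pos",p.round(1),"yaw",cy.round(1),"tilt",R[:,2].round(3),"shift",(R.T@(np.array([x,y,z])-p)).round(1),"turn",round(cy-yaw,1),"grip",round(o["grip_width"]*1000,1),round(o["grip_force"],1),"ft",np.round(o["ft_force"],1))
E
python3 - <<'E'
from h import *
go(590,347,200,71)
o=robot.get_obs(); Rt=Ro.from_quat(o["tool_rot"]).as_matrix(); p=np.array(o["position"])
for n in("top","side"):
    c,W=cam(n); im=c["image"].copy()
    print(n,c.keys(), "campos",(-cv2.Rodrigues(np.array(c["rvec"]))[0].T@np.array(c["tvec"]).ravel()).round(3),c["fovy"],c["cx"],c["cy"])
    f=200/np.tan(np.radians(c["fovy"])/2);K=np.array([[f,0,c["cx"]],[0,f,c["cy"]],[0,0,1]])
    pts=np.array([p+Rt@np.array(v) for v in [(0,0,0),(0,.0435,.07),(0,-.0435,.07),(0,.0585,.07),(0,-.0585,.07)]])
    uv=cv2.projectPoints(pts,np.array(c["rvec"],float),np.array(c["tvec"],float),K,None)[0][:,0]
    print(uv.round(1))
    u,v=uv.mean(0).astype(int); crop=cv2.resize(im[v-35:v+35,u-45:u+45],None,fx=8,fy=8,interpolation=cv2.INTER_NEAREST)
    for a in uv: cv2.circle(crop,tuple(int(k) for k in ((a-[u-45,v-35])*8+4)),4,(255,0,0),-1)
    save(n+"1",crop)
E
```

```text
t 4.5 pos [587.2 352.5 212.5] yaw 70.9 tilt [-0. -0. -1.] shift [-4.3  4.5 12.5] turn -0.1 grip 87.1 0.0 ft [ 0.2 -1.   0.1]
top dict_keys(['image', 'depth', 'fovy', 'cx', 'cy', 'rvec', 'tvec']) campos [0.254 0.077 1.157] 53.838961169305755 320.10178338601065 204.29614997661227
[[212.1 163.5]
 [225.1 157.7]
 [213.  186.8]
 [227.2 152.8]
 [210.8 191.9]]
side dict_keys(['image', 'depth', 'fovy', 'cx', 'cy', 'rvec', 'tvec']) campos [0.393 1.036 0.701] 46.26855974483125 316.52319236163845 196.32024715130223
[[256.5 206.9]
 [239.8 230.7]
 [278.6 243.6]
 [233.4 228.6]
 [285.6 245.9]]
```

View pics/top1.png

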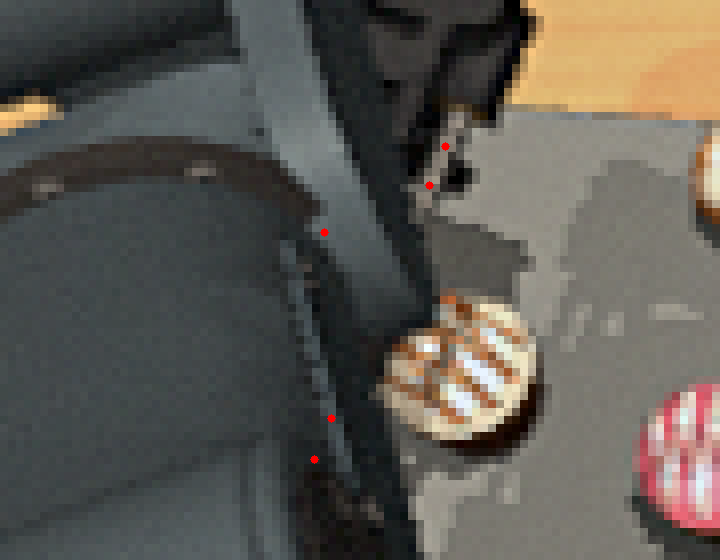

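View pics/side1.png

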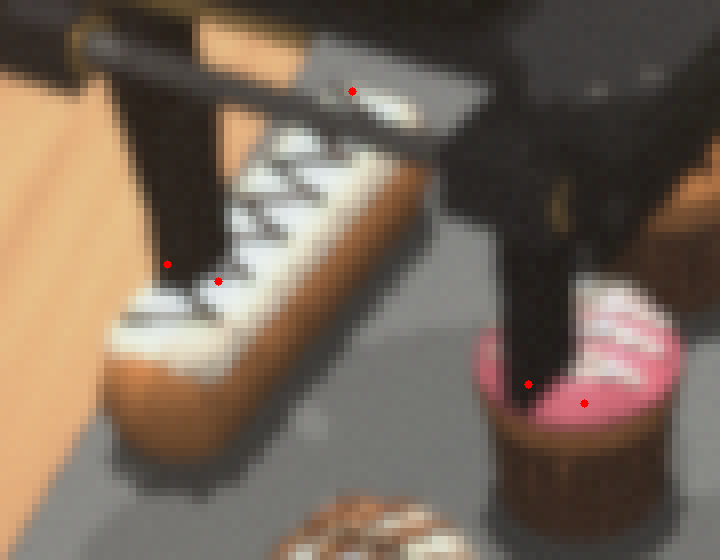

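The side view shows both fingertips within about 2–3 mm of where they should project, so the calibration is good enough and I'll use the mean of the two cameras. Descending onto the white muffin.

Call:
{"op": "send_rows", "data": {
  "deltas": "-3 4 20 0 0 0 1;0 0 25 0 0 0 1;0 0 25 0 0 0 1;0 0 20 0 0 0 1;0 0 12 0 0 0 1;0 0 6 0 0 0 1;0 0 0 0 0 0 1"
}}

```text
time: 5.48
position: [0.5899, 0.3499, 0.1042]
tool_rot: [0.814, 0.581, 0.0, 0.0]
ft_force: [-0.5, -0.0, -0.0]
grip_width: 0.0873
grip_force: 0.0
```

Call:
{"op": "send_rows", "data": {
  "deltas": "0 0 0 0 0 0 0.3;0 0 0 0 0 0 0.3;0 0 0 0 0 0 0.3;0 0 0 0 0 0 0.3;0 0 0 0 0 0 0.3;0 0 0 0 0 0 0.3"
}}

```text
time: 6.22
position: [0.5901, 0.3499, 0.1047]
tool_rot: [0.814, 0.581, 0.0, 0.0]
ft_force: [-0.2, -0.1, 2.6]
grip_width: 0.0552
grip_force: 12.0
```

```bash
python3 - <<'E'
from h import *
go(590,348,104.5,71)
c,W=cam("side"); save("side2",cv2.resize(c["image"][160:340,160:360],None,fx=3,fy=3)[:600])
E
```

```text
t 6.22 pos [590.1 349.9 104.7] yaw 71.0 tilt [ 0.001  0.    -1.   ] shift [-1.9  0.5  0.2] turn 0.0 grip 55.2 12.0 ft [-0.2 -0.1  2.6]
```

View pics/side2.png

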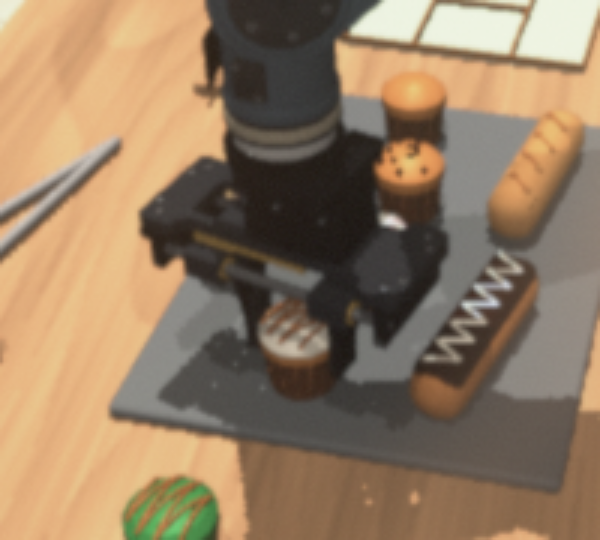

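Grip is holding at 55 mm. Next I'll lift it, and measure the tray by intersecting pixel rays with the floor plane, without using depth.

Call:
{"op": "send_rows", "data": {
  "deltas": "0 0 -10 0 0 0 0.3;0 0 -20 0 0 0 0.3;0 0 -30 0 0 0 0.3;0 0 -30 0 0 0 0.3;0 0 -20 0 0 0 0.3;0 0 -10 0 0 0 0.3"
}}

```text
time: 7.02
position: [0.5901, 0.3501, 0.2263]
tool_rot: [0.814, 0.581, 0.001, 0.0]
ft_force: [-0.6, -0.3, -1.4]
grip_width: 0.055
grip_force: 12.0
```

```bash
python3 - <<'E'
from h import *
go(531,-150,104.5,84)
def plane(c,uv,z):
    R=cv2.Rodrigues(np.array(c["rvec"],float))[0];t=np.array(c["tvec"],float).ravel();C=-R.T@t
    f=200/np.tan(np.radians(c["fovy"])/2)
    d=np.c_[(uv[:,0]-c["cx"])/f,(uv[:,1]-c["cy"])/f,np.ones(len(uv))]@R
    return (C+d*((z-C[2])/d[:,2])[:,None])[:,:2]*1000
for n,b in(("top",(375,155,455,250)),("side",(268,135,372,190))):
    c,W=cam(n); im=cv2.imread(f"pics/{n}0.png")
    sub=im[b[1]:b[3],b[0]:b[2]].astype(int)
    m=((sub.min(2)>185)&(sub.max(2)-sub.min(2)<45)).astype(np.uint8)
    k,l,s,cen=cv2.connectedComponentsWithStats(m,connectivity=4)
    for i in range(1,k):
        if s[i,4]<60: continue
        v,u=np.where(l==i); p=plane(c,np.c_[u+b[0],v+b[1]].astype(float),.003)
        mr=cv2.minAreaRect(p.astype(np.float32)); print(n,s[i],"rect",np.round(mr[0],1),np.round(mr[1]),round(mr[2],1),"mean",p.mean(0).round(1))
    if n=="side":
        for th in("muffin_white","muffin_pink","roll_chocolate","roll_white"):
            for r in robot.find_in(n,th)[:2]: print(th,round(r["p"],2),np.round(r["box"]))
E
```

```text
t 7.03 pos [590.1 350.1 226.3] yaw 71.0 tilt [ 0.002  0.001 -1.   ] shift [-492.4  106.4  121.2] turn -13.0 grip 55.0 12.0 ft [-0.6 -0.3 -1.4]
top [   9   10   61   25 1153] rect [ 615.2 -208.5] [183.  62.] 84.3 mean [ 614.9 -209.1]
top [  8  32  30  31 828] rect [ 536.6 -153. ] [88. 89.] 84.4 mean [ 536.5 -153. ]
top [ 40  35  30  31 831] rect [ 527.3 -249. ] [87. 89.] 84.6 mean [ 527.2 -249.1]
top [   6   63   63   26 1311] rect [ 449.2 -192.5] [183.  63.] 84.4 mean [ 448.9 -193. ]
side [ 10  11  31  27 483] rect [ 618.  -214.9] [166.  57.] 84.5 mean [ 618.3 -210.5]
side [ 41  13  30  13 282] rect [ 530.  -255.9] [70. 83.] 84.6 mean [ 530.2 -255. ]
side [ 65  16  28  29 533] rect [ 451.5 -198.5] [166.  59.] 84.1 mean [ 452.2 -193.7]
side [ 33  27  32  15 340] rect [ 539.2 -159.2] [71. 83.] 84.6 mean [ 539.1 -158.1]
muffin_white 0.86 [201. 320. 231. 360.]
muffin_white 0.72 [242. 211. 268. 245.]
muffin_pink 0.66 [273. 233. 298. 264.]
roll_chocolate 0.73 [386. 269. 461. 304.]
roll_chocolate 0.59 [297. 243. 342. 300.]
roll_white 0.72 [225. 229. 243. 254.]
```

Call:
{"op": "send_rows", "data": {
  "deltas": "0 0 0 0 0 -6.5 0.3;0 0 0 0 0 -6.5 0.3;-30 0 0 0 0 0 0.3;-55 0 0 0 0 0 0.3;-55 0 0 0 0 0 0.3;-55 0 0 0 0 0 0.3;-55 0 0 0 0 0 0.3;-55 0 0 0 0 0 0.3;-55 0 0 0 0 0 0.3;-55 0 0 0 0 0 0.3"
}}

```text
time: 8.57
position: [0.5461, -0.0645, 0.2234]
tool_rot: [0.743, 0.669, -0.0, -0.001]
ft_force: [-0.1, -0.8, -0.9]
grip_width: 0.0554
grip_force: 12.0
```

Call:
{"op": "send_rows", "data": {
  "deltas": "-55 2 0 0 0 0 0.3;-55 0 0 0 0 0 0.3;-40 0 0 0 0 0 0.3;-25 0 0 0 0 0 0.3;-12 0 20 0 0 0 0.3;0 0 35 0 0 0 0.3;0 0 30 0 0 0 0.3;0 0 20 0 0 0 0.3;0 0 10 0 0 0 0.3;0 0 0 0 0 0 0.3"
}}

```text
time: 9.82
position: [0.5288, -0.2488, 0.1083]
tool_rot: [0.743, 0.669, -0.0, -0.001]
ft_force: [-0.5, 0.4, -1.6]
grip_width: 0.0554
grip_force: 12.0
```

```bash
python3 - <<'E'
from h import *
go(529,-249,96,84)
c,W=cam("side"); save("side3",cv2.resize(c["image"][80:200,240:400],None,fx=4,fy=4))
E
```

```text
t 9.82 pos [ 528.8 -248.8  108.3] yaw 84.0 tilt [-0.002  0.001 -1.   ] shift [-0.2  0.2 12.3] turn 0.0 grip 55.4 12.0 ft [-0.5  0.4 -1.6]
```

View pics/side3.png

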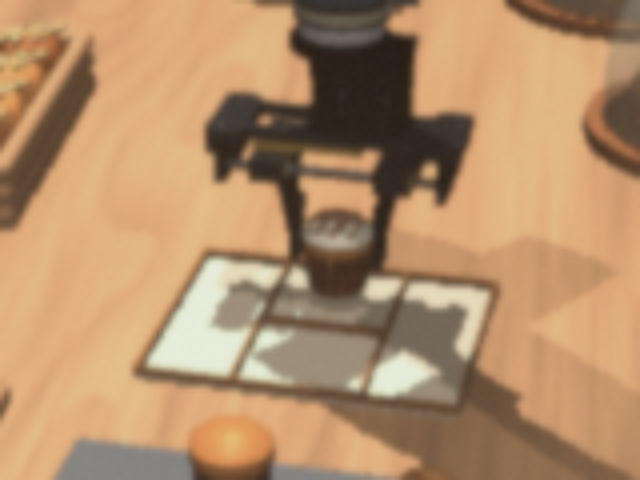

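Call:
{"op": "send_rows", "data": {
  "deltas": "0 0 7 0 0 0 0.3;0 0 5 0 0 0 0.3;0 0 0 0 0 0 0.3;0 0 0 0 0 0 1;0 0 0 0 0 0 1;0 0 0 0 0 0 1;0 0 -10 0 0 0 1;0 0 -30 0 0 0 1;0 0 -40 0 0 0 1;0 0 -40 0 0 0 1"
}}

```text
time: 11.12
position: [0.5291, -0.249, 0.219]
tool_rot: [0.743, 0.669, 0.0, 0.0]
ft_force: [0.2, -0.3, 0.5]
grip_width: 0.0871
grip_force: 0.0
```

Call:
{"op": "send_rows", "data": {
  "deltas": "36 0 0 0 0 0 1;55 -4 0 0 0 0 1;55 -4 0 0 0 0 1;55 -4 0 0 0 0 1;55 -4 0 0 0 0 1;55 -4 0 0 0 0 1;55 -4 0 0 0 0 1;55 -4 0 0 0 0 1;55 0 0 0 0 0 1;30 0 0 0 0 6.5 1"
}}

```text
time: 12.38
position: [0.5538, 0.26, 0.2182]
tool_rot: [0.78, 0.626, 0.001, 0.0]
ft_force: [0.4, 0.0, 0.5]
grip_width: 0.0872
grip_force: 0.0
```

Call:
{"op": "send_rows", "data": {
  "deltas": "0 0 0 0 0 6.5 1;0 0 0 0 0 0 1"
}}

```text
time: 12.62
position: [0.5537, 0.2576, 0.2178]
tool_rot: [0.813, 0.582, 0.0, 0.0]
ft_force: [0.6, -0.6, -0.5]
grip_width: 0.0868
grip_force: 0.0
```

```bash
python3 - <<'E'
from h import *
go(554,257,104.5,71)
c,W=cam("top"); a=c["image"][140:260,360:460]; c,W=cam("side"); b=c["image"][130:200,260:380]
save("c4",np.hstack([cv2.resize(a,(400,480)),cv2.resize(b,(400,480))]))
E
```

```text
t 12.62 pos [553.7 257.6 217.8] yaw 71.2 tilt [ 0.  0. -1.] shift [ -0.5   0.4 113.3] turn 0.2 grip 86.8 0.0 ft [ 0.6 -0.6 -0.5]
```

View pics/c4.png

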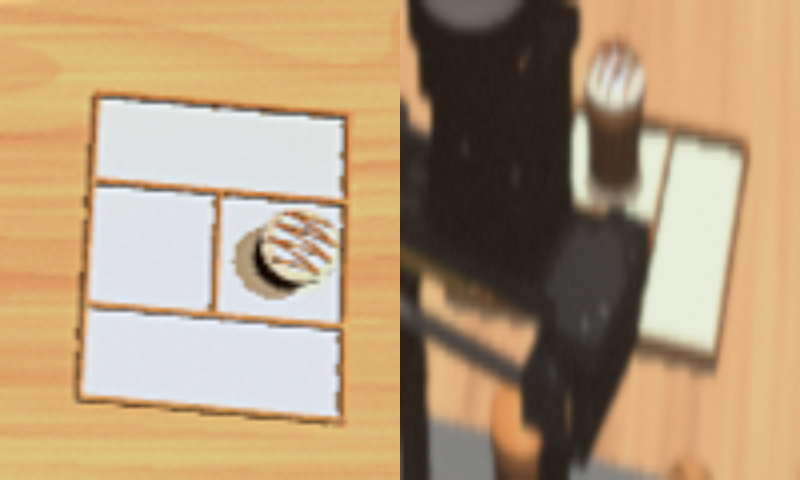

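The white muffin stands in the right-hand square (crop about (300,250), upright, clear of the rims). Next is the pink muffin.

Call:
{"op": "send_rows", "data": {
  "deltas": "0 0 25 0 0 0 1;0 0 30 0 0 0 1;0 0 25 0 0 0 1;0 0 20 0 0 0 1;0 0 9 0 0 0 1;0 0 4 0 0 0 1;0 0 0 0 0 0 1"
}}

```text
time: 13.6
position: [0.5543, 0.257, 0.1047]
tool_rot: [0.814, 0.581, 0.0, 0.0]
ft_force: [-0.1, -0.2, -0.1]
grip_width: 0.087
grip_force: 0.0
```

Call:
{"op": "send_rows", "data": {
  "deltas": "0 0 0 0 0 0 0.3;0 0 0 0 0 0 0.3;0 0 0 0 0 0 0.3;0 0 0 0 0 0 0.3;0 0 0 0 0 0 0.3;0 0 0 0 0 0 0.3;0 0 -10 0 0 0 0.3;0 0 -30 0 0 0 0.3;0 0 -40 0 0 0 0.3;0 0 -40 0 0 0 0.3"
}}

```text
time: 14.85
position: [0.5533, 0.257, 0.2253]
tool_rot: [0.814, 0.581, -0.001, -0.0]
ft_force: [0.9, 0.3, -0.8]
grip_width: 0.0555
grip_force: 12.0
```

```bash
python3 - <<'E'
from h import *
go(538,-152,96,84)
c,W=cam("side"); save("side5",cv2.resize(c["image"][120:310,200:380],(720,600)))
E
```

```text
t 14.85 pos [553.3 257.  225.3] yaw 71.0 tilt [-0.002 -0.    -1.   ] shift [-391.6  118.7  129.5] turn -13.0 grip 55.5 12.0 ft [ 0.9  0.3 -0.8]
```

View pics/side5.png

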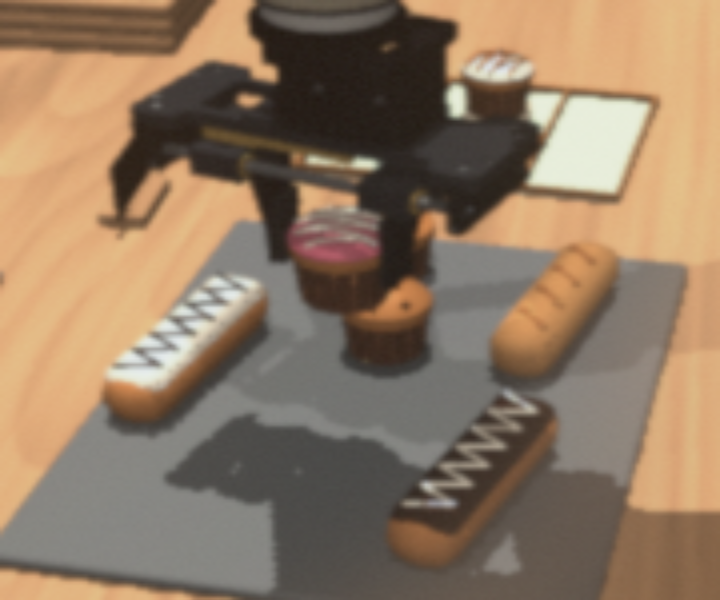

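Call:
{"op": "send_rows", "data": {
  "deltas": "0 0 0 0 0 -6.5 0.3;0 0 0 0 0 -6.5 0.3;-28 0 0 0 0 0 0.3;-50 4 0 0 0 0 0.3;-55 4 0 0 0 0 0.3;-55 4 0 0 0 0 0.3;-55 4 0 0 0 0 0.3;-55 4 0 0 0 0 0.3;-50 4 0 0 0 0 0.3;-40 4 0 0 0 0 0.3"
}}

```text
time: 16.15
position: [0.5409, -0.1336, 0.2244]
tool_rot: [0.743, 0.669, -0.0, -0.0]
ft_force: [-0.5, -0.1, -1.2]
grip_width: 0.0554
grip_force: 12.0
```

Call:
{"op": "send_rows", "data": {
  "deltas": "-20 0 10 0 0 0 0.3;0 0 30 0 0 0 0.3;0 0 30 0 0 0 0.3;0 0 25 0 0 0 0.3;0 0 15 0 0 0 0.3;0 0 7 0 0 0 0.3;0 0 0 0 0 0 0.3"
}}

```text
time: 17.02
position: [0.5394, -0.1513, 0.1072]
tool_rot: [0.743, 0.669, -0.0, -0.0]
ft_force: [0.0, 0.1, 0.4]
grip_width: 0.0552
grip_force: 12.0
```

```bash
python3 - <<'E'
from h import *
go(538,-152,96,84)
E
```

```text
t 17.02 pos [ 539.4 -151.3  107.2] yaw 84.1 tilt [-0.  0. -1.] shift [-0.8 -1.4 11.2] turn 0.1 grip 55.2 12.0 ft [0.  0.1 0.4]
```

Call:
{"op": "send_rows", "data": {
  "deltas": "0 0 6 0 0 0 0.3;0 0 5 0 0 0 0.3;0 0 0 0 0 0 0.3;0 0 0 0 0 0 1;0 0 0 0 0 0 1;0 0 0 0 0 0 1;0 0 -10 0 0 0 1;0 0 -30 0 0 0 1;0 0 -40 0 0 0 1;0 0 -40 0 0 0 1"
}}

```text
time: 18.27
position: [0.5392, -0.1515, 0.218]
tool_rot: [0.743, 0.669, 0.0, 0.0]
ft_force: [1.0, -0.3, 0.1]
grip_width: 0.087
grip_force: 0.0
```

Call:
{"op": "send_rows", "data": {
  "deltas": "40 -9 0 0 0 0 1;54 -14 0 0 0 0 1;54 -14 0 0 0 0 1;54 -14 0 0 0 0 1;54 -14 0 0 0 0 1;54 -14 0 0 0 0 1;54 -14 0 0 0 0 1;50 -14 0 0 0 0 1;40 -6 0 0 0 6.2 1;0 0 0 0 0 6.3 1"
}}

```text
time: 19.52
position: [0.4737, 0.3147, 0.2171]
tool_rot: [0.811, 0.585, 0.001, 0.0]
ft_force: [-0.1, -0.3, -0.3]
grip_width: 0.0868
grip_force: 0.0
```

Call:
{"op": "send_rows", "data": {
  "deltas": "0 0 40 0 0 0 1;0 0 20 0 0 0 1;0 0 0 0 0 0 1"
}}

```text
time: 19.9
position: [0.4732, 0.3114, 0.1554]
tool_rot: [0.811, 0.585, -0.002, -0.0]
ft_force: [-0.2, -0.3, 0.7]
grip_width: 0.0871
grip_force: 0.0
```

```bash
python3 - <<'E'
from h import *
go(473.5,312,95,71.5)
c,W=cam("top"); a=c["image"][140:260,360:460]; c,W=cam("side"); b=c["image"][200:320,260:380]
save("c6",np.hstack([cv2.resize(a,(350,420)),cv2.resize(b,(420,420))]))
E
```

```text
t 19.9 pos [473.2 311.4 155.4] yaw 71.5 tilt [-0.003 -0.001 -1.   ] shift [ 0.8  0.2 60.4] turn 0.0 grip 87.1 0.0 ft [-0.2 -0.3  0.7]
```

View pics/c6.png

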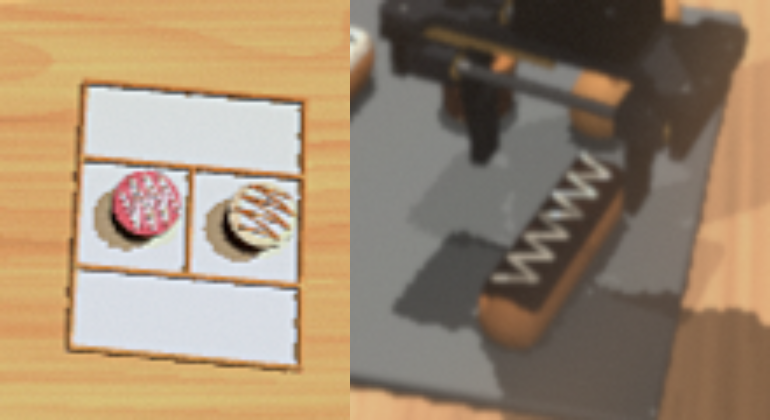

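Both muffins are in their squares, and the gripper straddles the chocolate roll. Gripping it.

Call:
{"op": "send_rows", "data": {
  "deltas": "0 0 25 0 0 0 1;0 0 20 0 0 0 1;0 0 11 0 0 0 1;0 0 5 0 0 0 1;0 0 0 0 0 0 0.2;0 0 0 0 0 0 0.2;0 0 0 0 0 0 0.2;0 0 0 0 0 0 0.2;0 0 0 0 0 0 0.2;0 0 0 0 0 0 0.2",
  "newtons": 14
}}

```text
time: 21.25
position: [0.4743, 0.3117, 0.0953]
tool_rot: [0.811, 0.585, 0.0, 0.0]
ft_force: [-0.7, -1.4, 0.3]
grip_width: 0.0419
grip_force: 14.0
```

Call:
{"op": "send_rows", "data": {
  "deltas": "0 0 0 0 0 0 0.2;0 0 0 0 0 0 0.2;0 0 -10 0 0 0 0.2;0 0 -30 0 0 0 0.2;0 0 -40 0 0 0 0.2;0 0 -40 0 0 0 0.2;0 0 -10 0 0 0 0.2;0 0 0 0 0 0 0.2"
}}

```text
time: 22.25
position: [0.4741, 0.3117, 0.2257]
tool_rot: [0.811, 0.584, 0.0, 0.0]
ft_force: [-0.8, 0.7, -1.5]
grip_width: 0.042
grip_force: 14.0
```

```bash
python3 - <<'E'
from h import *
go(450.5,-191,86,84.4)
c,W=cam("side"); save("side7",cv2.resize(c["image"][160:320,240:400],(600,600)))
E
```

```text
t 22.25 pos [474.1 311.7 225.7] yaw 71.5 tilt [ 0.001  0.    -1.   ] shift [-484.3  136.7  139.5] turn -12.9 grip 42.0 14.0 ft [-0.8  0.7 -1.5]
```

View pics/side7.png

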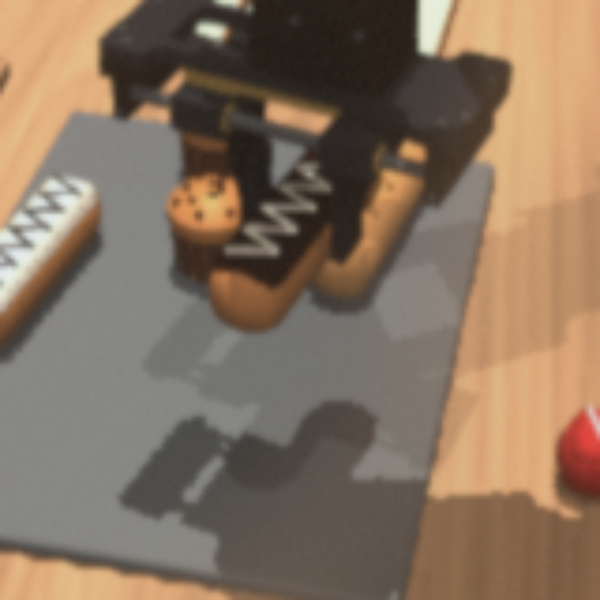

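Call:
{"op": "send_rows", "data": {
  "deltas": "0 0 0 0 0 -6.5 0.2;0 0 0 0 0 -6.4 0.2;-27 0 0 0 0 0 0.2;-50 3 0 0 0 0 0.2;-55 3 0 0 0 0 0.2;-55 3 0 0 0 0 0.2;-55 3 0 0 0 0 0.2;-55 3 0 0 0 0 0.2;-55 3 0 0 0 0 0.2;-55 3 0 0 0 0 0.2"
}}

```text
time: 23.55
position: [0.4545, -0.0969, 0.2236]
tool_rot: [0.741, 0.672, -0.001, -0.002]
ft_force: [-0.1, -0.3, -0.1]
grip_width: 0.042
grip_force: 14.0
```

Call:
{"op": "send_rows", "data": {
  "deltas": "-50 3 0 0 0 0 0.2;-30 2 0 0 0 0 0.2;-15 0 0 0 0 0 0.2;0 0 30 0 0 0 0.2;0 0 35 0 0 0 0.2;0 0 30 0 0 0 0.2;0 0 20 0 0 0 0.2;0 0 7 0 0 0 0.2;0 0 0 0 0 0 0.2;0 0 0 0 0 0 0.2"
}}

```text
time: 24.8
position: [0.4517, -0.1904, 0.1038]
tool_rot: [0.741, 0.672, 0.0, 0.0]
ft_force: [0.0, 0.9, -1.1]
grip_width: 0.0417
grip_force: 14.0
```

```bash
python3 - <<'E'
from h import *
go(450.5,-191,86,84.4)
c,W=cam("side"); save("side8",cv2.resize(c["image"][90:200,250:400],(800,586)))
E
```

```text
t 24.8 pos [ 451.7 -190.4  103.8] yaw 84.4 tilt [ 0.001 -0.001 -1.   ] shift [-0.7 -1.2 17.8] turn 0.0 grip 41.7 14.0 ft [ 0.   0.9 -1.1]
```

View pics/side8.png

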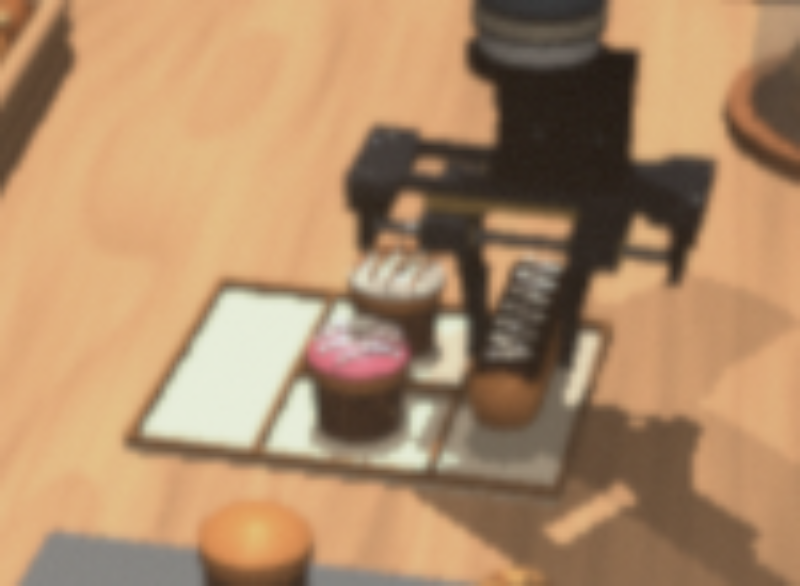

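Call:
{"op": "send_rows", "data": {
  "deltas": "0 0 10 0 0 0 0.2;0 0 7 0 0 0 0.2;0 0 0 0 0 0 0.2;0 0 0 0 0 0 0.68;0 0 0 0 0 0 0.68;0 0 0 0 0 0 0.68;0 0 -10 0 0 0 0.68;0 0 -30 0 0 0 0.68;0 0 -40 0 0 0 0.68;0 0 -40 0 0 0 0.68"
}}

```text
time: 26.1
position: [0.4511, -0.1903, 0.208]
tool_rot: [0.741, 0.672, 0.0, 0.0]
ft_force: [0.2, -0.5, -0.2]
grip_width: 0.0591
grip_force: 0.0
```

Call:
{"op": "send_rows", "data": {
  "deltas": "30 12 0 0 0 0 0.85;50 20 0 0 0 0 0.85;50 21 0 0 0 0 0.85;50 21 0 0 0 0 0.85;50 21 0 0 0 0 0.85;50 21 0 0 0 0 0.85;50 20 0 0 0 0 0.85;50 20 0 0 0 0 0.85;25 9 0 0 0 4.7 0.85;0 0 0 0 0 4.7 0.85"
}}

```text
time: 27.35
position: [0.6552, 0.1992, 0.2068]
tool_rot: [0.793, 0.609, 0.001, 0.0]
ft_force: [-0.2, -0.5, 0.7]
grip_width: 0.0739
grip_force: 0.0
```

Call:
{"op": "send_rows", "data": {
  "deltas": "0 0 30 0 0 0 0.85;0 0 20 0 0 0 0.85;0 0 0 0 0 0 0.85"
}}

```text
time: 27.72
position: [0.6534, 0.1963, 0.1543]
tool_rot: [0.793, 0.609, -0.002, -0.001]
ft_force: [-0.5, -0.0, 0.8]
grip_width: 0.0741
grip_force: 0.0
```

```bash
python3 - <<'E'
from h import *
go(655.5,197,95,75)
c,W=cam("top"); a=c["image"][140:260,360:460]; c,W=cam("side"); b=c["image"][160:280,200:320]
save("c9",np.hstack([cv2.resize(a,(350,420)),cv2.resize(b,(420,420))]))
E
```

```text
t 27.73 pos [653.4 196.3 154.3] yaw 75.0 tilt [-0.005 -0.001 -1.   ] shift [ 1.4  2.2 59.3] turn 0.0 grip 74.1 0.0 ft [-0.5 -0.   0.8]
```

View pics/c9.png

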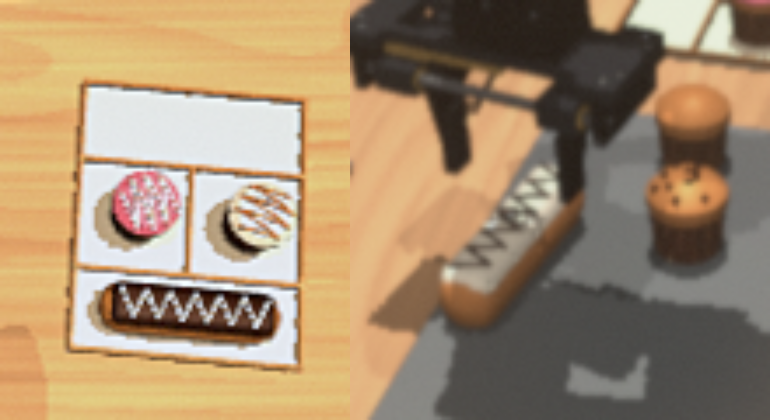

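The chocolate roll lies in the near long compartment. Now the white roll, descending.

Call:
{"op": "send_rows", "data": {
  "deltas": "1 1 20 0 0 0 0.85;0 1 15 0 0 0 0.85;0 0 5 0 0 0 0.85;0 0 0 0 0 0 0.85"
}}

```text
time: 28.32
position: [0.6567, 0.197, 0.1153]
tool_rot: [0.793, 0.609, -0.001, -0.0]
ft_force: [1.4, 0.8, 0.2]
grip_width: 0.0739
grip_force: 0.0
```

Call:
{"op": "send_rows", "data": {
  "deltas": "0 0 10 0 0 0 0.85;0 0 7 0 0 0 0.85;0 0 3 0 0 0 0.85;0 0 0 0 0 0 0.2;0 0 0 0 0 0 0.2;0 0 0 0 0 0 0.2;0 0 0 0 0 0 0.2;0 0 0 0 0 0 0.2;0 0 0 0 0 0 0.2"
}}

```text
time: 29.45
position: [0.6573, 0.1971, 0.0966]
tool_rot: [0.793, 0.609, 0.0, 0.0]
ft_force: [0.1, -0.5, 1.5]
grip_width: 0.0417
grip_force: 14.0
```

Call:
{"op": "send_rows", "data": {
  "deltas": "0 0 -10 0 0 0 0.2;0 0 -30 0 0 0 0.2;0 0 -40 0 0 0 0.2;0 0 -40 0 0 0 0.2;0 0 -10 0 0 0 0.2;0 0 0 0 0 0 0.2"
}}

```text
time: 30.2
position: [0.6568, 0.1971, 0.2264]
tool_rot: [0.793, 0.609, 0.0, 0.0]
ft_force: [-1.0, 0.0, -1.2]
grip_width: 0.0418
grip_force: 14.0
```

```bash
python3 - <<'E'
from h import *
go(616.5,-207,86,84.4)
E
```

```text
t 30.2 pos [656.8 197.1 226.4] yaw 75.0 tilt [ 0.  0. -1.] shift [-400.8   65.3  140.4] turn -9.4 grip 41.8 14.0 ft [-1.   0.  -1.2]
```

Call:
{"op": "send_rows", "data": {
  "deltas": "0 0 0 0 0 -4.7 0.2;0 0 0 0 0 -4.7 0.2;-26 0 0 0 0 0 0.2;-50 0 0 0 0 0 0.2;-55 0 0 0 0 0 0.2;-55 0 0 0 0 0 0.2;-55 0 0 0 0 0 0.2;-55 0 0 0 0 0 0.2;-50 0 0 0 0 0 0.2;-40 0 0 0 0 0 0.2"
}}

```text
time: 31.45
position: [0.618, -0.1888, 0.2234]
tool_rot: [0.741, 0.671, -0.001, -0.002]
ft_force: [0.3, 0.9, -2.0]
grip_width: 0.0421
grip_force: 14.0
```

Call:
{"op": "send_rows", "data": {
  "deltas": "-20 0 10 0 0 0 0.2;0 0 30 0 0 0 0.2;0 0 35 0 0 0 0.2;0 0 25 0 0 0 0.2;0 0 15 0 0 0 0.2;0 0 6 0 0 0 0.2;0 0 0 0 0 0 0.2;0 0 0 0 0 0 0.2"
}}

```text
time: 32.45
position: [0.6184, -0.2072, 0.1063]
tool_rot: [0.741, 0.672, 0.0, 0.001]
ft_force: [-0.5, -0.3, -1.5]
grip_width: 0.042
grip_force: 14.0
```

```bash
python3 - <<'E'
from h import *
go(616.5,-207,87.5,84.4)
c,W=cam("side"); save("side10",cv2.resize(c["image"][90:200,250:400],(800,586)))
E
```

```text
t 32.45 pos [ 618.4 -207.2  106.3] yaw 84.4 tilt [ 0.002 -0.001 -1.   ] shift [ 0.1 -1.9 18.8] turn 0.0 grip 42.0 14.0 ft [-0.5 -0.3 -1.5]
```

View pics/side10.png

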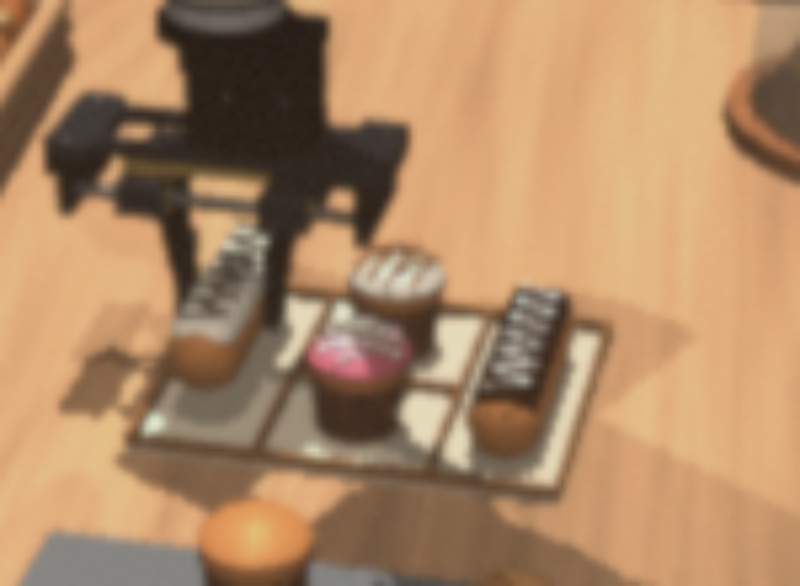

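The white roll is over the far long compartment, level and aligned. Lowering, releasing and backing off.

Call:
{"op": "send_rows", "data": {
  "deltas": "0 -1 10 0 0 0 0.2;0 -1 8 0 0 0 0.2;0 0 0 0 0 0 0.2;0 0 0 0 0 0 0.66;0 0 0 0 0 0 0.66;0 0 0 0 0 0 0.66;0 0 -10 0 0 0 0.66;0 0 -30 0 0 0 0.66;0 0 -40 0 0 0 0.66;0 0 -40 0 0 0 0.66"
}}

```text
time: 33.75
position: [0.6157, -0.2068, 0.2091]
tool_rot: [0.741, 0.672, 0.0, 0.0]
ft_force: [0.4, -0.6, -1.0]
grip_width: 0.0574
grip_force: 0.0
```

Call:
{"op": "send_rows", "data": {
  "deltas": "-30 0 -20 0 0 0 0.66;-50 0 -20 0 0 0 0.66;-50 0 -20 0 0 0 0.66;-50 -20 0 0 0 0 0.66;-40 -20 0 0 0 0 0.66;0 0 0 0 0 0 0.66;0 0 0 0 0 0 0.66"
}}

```text
time: 34.62
position: [0.5546, -0.4215, 0.2676]
tool_rot: [0.741, 0.672, 0.0, -0.0]
ft_force: [0.4, 1.1, 0.0]
grip_width: 0.0571
grip_force: 0.0
```

```bash
python3 - <<'E'
from h import *
go(616.5,-207,87.5,84.4)
c,W=cam("top"); a=c["image"][130:270,200:480]
d,W2=cam("side"); b=d["image"][130:310,200:380]
for n,X,bx in(("top",W,(375,155,455,250)),("side",W2,(268,130,372,190))):
    q=X[bx[1]:bx[3],bx[0]:bx[2]].reshape(-1,3); q=q[q[:,2]<.15]
    for cx,cy in((616,-207),(450,-191),(538,-152),(529,-249)):
        s=q[np.hypot(q[:,0]-cx/1000,q[:,1]-cy/1000)<.04]; print(n,cx,cy,"ztop",np.percentile(s[:,2],97).round(4) if len(s) else None)
save("c11",np.vstack([cv2.resize(a,(560,280)),cv2.resize(b,(560,320))]))
E
```

```text
t 34.62 pos [ 554.6 -421.5  267.6] yaw 84.4 tilt [ 0.     0.001 -1.   ] shift [219.4  40.7 180.3] turn 0.0 grip 57.1 0.0 ft [0.4 1.1 0. ]
top 616 -207 ztop 0.0502
top 450 -191 ztop None
top 538 -152 ztop 0.0596
top 529 -249 ztop None
side 616 -207 ztop 0.0501
side 450 -191 ztop 0.05
side 538 -152 ztop 0.0634
side 529 -249 ztop 0.0639
```

View pics/c11.png

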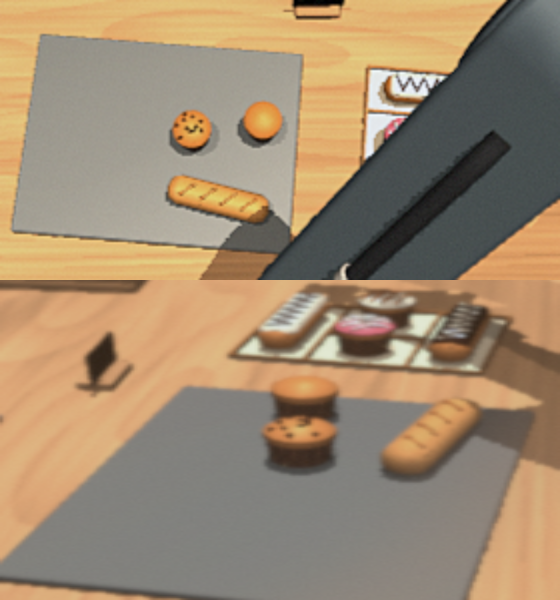

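All four tops are 9 mm lower than they were on the slab, which is the expected difference, so they rest flat on the tray floor. The look-alikes and the price card show no sign of having moved. Handing in.

```bash
python3 -c "
from rig import robot
print(robot.hand_in())"
```

```text
the job is handed in; nothing more can be done
None
```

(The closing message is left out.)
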